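# Lay the second, interlocking layer of cartons on a pallet and press it tight

### The job

Lay the second layer on the small pallet with the three loose cartons, turned the other way from the layer below so that the joints interlock: first two side by side lengthwise at the far end, touching the end stop, and press that pair tight against the side stop; then the third across the near end, level with the layer below, and press the whole layer tight against the end stop. Press firmly but gently (a push of about 15 N, never over 40 N on the stops), lay the cartons flat with their taped side up, leave no gaps, and do not shift the lower layer or disturb the other things on the table.

Things in the scene. Friction and masses are not known exactly. Their poses are not given: they have to be found in the camera images.
- pallet: Small slatted wooden pallet, fixed to the table, 204 x 140 mm with its deck 30 mm above the table. Origin on the table under the middle of the deck; x is its long way and points to the end stop (roughly away from the robot), y points to the side stop (robot's left), z up. Layer one fills x -96..+96 mm and y -64..+64 mm, its top 70 mm above the table.
- end_stop: Fixed upright plywood board, 12 mm thick, 140 mm long, 85 mm high above the table (15 mm above the top of layer one, so it covers only the foot of layer two), across the far end of the pallet. Origin: centre of its underside, pallet (102, 0, 0) mm. Its inner face is the plane pallet x = +96 mm.
- side_stop: Fixed upright plywood board, 12 mm thick, 204 mm long, 85 mm high, along the left side of the pallet. Origin: centre of its underside, pallet (0, 70, 0) mm. Its inner face is the plane pallet y = +64 mm. Small steel cleats outside both boards reach 26 mm out from the middle of the board at table level.
- place_left (a point): Where the underside centre of a layer-two carton belongs when the layer is tight: far end, beside the side stop, carton lengthwise (its long way along pallet x, either way round). Pallet frame (32, 32, 70) mm, the top of layer one.
- place_right (a point): The same for its lengthwise neighbour on the right: pallet frame (32, -32, 70) mm. A finger does not fit between the two cartons here, so the second is set down some 20 mm to the right and pushed up (it stays balanced up to about 28 mm).
- place_near (a point): The same for the carton that lies across the near end (its long way along pallet y, either way round): pallet frame (-64, 0, 70) mm. Fingers do not fit between it and the pair, so it is set down some 20 mm short (nearer the robot) and pushed up.
- carton_1: Closed brown cardboard carton, 127 x 63.5 x 40 mm (x y z), about 0.2 kg (can vary by some 40 %), light tape along the middle of its top, white blank label with a green bar on each long side. Origin: centre of its underside; x is its long way, z up. Rigid. One of three loose ones on the table for layer two; they are interchangeable.
- carton_2: Closed brown cardboard carton, 127 x 63.5 x 40 mm (x y z), about 0.2 kg (can vary by some 40 %), light tape along the middle of its top, white blank label with a green bar on each long side. Origin: centre of its underside; x is its long way, z up. Rigid. One of three loose ones on the table for layer two; they are interchangeable.
- carton_3: Closed brown cardboard carton, 127 x 63.5 x 40 mm (x y z), about 0.2 kg (can vary by some 40 %), light tape along the middle of its top, white blank label with a green bar on each long side. Origin: centre of its underside; x is its long way, z up. Rigid. One of three loose ones on the table for layer two; they are interchangeable.
- lower_1: Closed brown cardboard carton, 127 x 63.5 x 40 mm (x y z), about 0.25 kg, light tape along the middle of its top, white blank label with a green bar on each long side. Origin: centre of its underside; x is its long way, z up. Rigid. Layer one, loose on the deck: lies across the end-stop end, at pallet (64, 0, 30) mm; must stay.
- lower_2: Closed brown cardboard carton, 127 x 63.5 x 40 mm (x y z), about 0.25 kg, light tape along the middle of its top, white blank label with a green bar on each long side. Origin: centre of its underside; x is its long way, z up. Rigid. Layer one, loose on the deck: one of a lengthwise pair at the near end, at pallet (-32, 32, 30) mm; must stay.
- lower_3: Closed brown cardboard carton, 127 x 63.5 x 40 mm (x y z), about 0.25 kg, light tape along the middle of its top, white blank label with a green bar on each long side. Origin: centre of its underside; x is its long way, z up. Rigid. Layer one, loose on the deck: one of a lengthwise pair at the near end, at pallet (-32, -32, 30) mm; must stay.
- nail_jar: Bystander: jar with a dark lid, 62 mm wide, 80 mm high, at the back. Origin: centre of its underside.
- cement_jar: Bystander: white jar with an orange cap and a red brush stem, 68 mm wide, 130 mm high, on the right. Origin: centre of its underside.
- tape_measure: Bystander: yellow tape measure, 71 x 86 x 66 mm, on the left. Origin: centre of its underside.
Things that resemble listed ones, but are neither listed nor needed, are in the scene too. What is shaped like the carton_1 but orange or yellow is not meant.

How it is judged:
By the outcome, as a careful person would: the job done as asked, in the order asked, and still so for the second after the job is handed in, with the robot touching nothing.
It also fails if it takes over 72 s, if anything falls off the work surface, if the arm or the gripper's body presses on something with over 40 N, if the wrist force passes 120 N, or if a joint passes its speed limit or range.

### The arm

A 6-joint arm with a two-finger parallel gripper is mounted at the origin on a cart in front of the work surface, level with it; the furniture and walls round the work are solid. World frame = base frame: x ahead of the robot, y to its left, z up, the work surface at z = 0. Lengths are in mm, angles in rad, forces in N, time in s.
With the tool pointing down it reaches from about 400 to 925 mm from the base axis. Payload 12.5 kg.
Tool frame: the origin (TCP) lies where the fingers leave the gripper's body, on its centre line; the fingertips stand 78 mm ahead of it and the grasp point (between the pads) lies 59 mm ahead of it (env.tip_extent is the distance from the TCP to the fingertips, in mm); z points along the fingers, y is the direction in which the jaws open and shut (so a half turn about z gives the same grasp; the last joint's range is limited). The gripper opens to 95 mm and grips with 3 to 60 N. Pads are 20 mm wide; open, the fingers measure 119 mm over their backs; the gripper's body (75 mm by 180 mm) begins 59 mm behind the grasp point.
Start: joints at [1.02, 0.491, 1.559, -0, 1.092, -0.106], TCP at [268.906, 564.205, 292.261] pointing down, gripper open.
Joint ranges: [-3.1, 3.1], [-0.84, 2.19], [0.05, 2.79], [-1.13, 4.28], [0.06, 2.93], [-2.69, 2.69]. Speed limits (rad/s): [2.22, 2.22, 2.79, 3.14, 3.14, 3.14].

### API

Orientations are given as [roll, pitch, yaw] about the fixed x, y, z axes, in that order (R = Rz(yaw) Ry(pitch) Rx(roll)).
In Python, from cell import env gives the robot as it stands. The module is installed in compiled form; this text tells all that it offers.
- The arm moves only by the tool play_rows, never from a script. Its argument "targets" is a list of rows, each an object with "linear": the shift along the tool's x, y, z in mm, a list of three; "turn": the turn about the tool's z in rad. A call has 1 to 20 rows; each row is the pose to reach, as a shift and turn from the pose commanded when the call began, along the tool's axes at that moment; what a row does not reach only later rows make up. A row lasts 1/8 s, in which the tool goes at most 62.5 mm and 10.7 degrees, less where a joint would pass 70% of its speed; a pose out of reach is approached as far as the arm can. A call with a gripper value outside its range is refused whole. "hand" is the finger opening in mm, from 0 to 95.1, set as the call begins (left out, the last holds). The fingers move at their own pace and stop on an object; the grip force is fixed at half the most. Time passes only in rows, so rows that repeat a pose let the fingers close. It gives the time, the measured TCP pose, the force and the opening at its end, in the units of the state.
- env.state(): the state, without advancing time (a new reading comes with each control period).
- env.read_camera(name): name is "scene" or "top"; returns (picture, depth): 420x560x3 uint8, red, green, blue; 420x560 float32, mm along the optical axis (not along the pixel's ray), 0 where there is no reading.
- env.camera_params(name): a dict with "fx", "fy", "cx", "cy" (pixels), "R" (3x3) and "t" (3): a world point X has camera coordinates R X + t. Camera axes: x right, y down, z forward; pixel columns grow to the right and rows downward; lengths in mm; the calibration is good to about 2 mm. A picture is of the moment at which its call begins. camera_params takes no time and is no camera call.
- env.job_done(): hands the job in, once; it reports no verdict.
The state is a dict: "t": time; "joints": joint angles; "qvel": joint speeds; "tau": joint torques, N m; "eef_pos": TCP position; "tcp_rot": TCP orientation; "ft_force": force on the tool from outside, world axes, zero at the start; "moment": the same for the moment, N m; "opening": opening from 0.0 (shut) to 1.0 (fully open).
Only numpy, scipy, OpenCV 4.12 (cv2) and the standard library are available. Lean on these libraries where they do the work, as an engineer would, in place of code of your own. Each camera call takes 0.05 s, during which the arm holds its last target.

## Working session

There is one attempt and no reset: what is moved stays moved. The work goes in short steps, Python scripts to look and compute and a tool call to move; the robot and the scene stay as the last step left them, time stands still between calls to the robot, and variables do not carry over. Pictures are saved under pics/ and viewed, and the job is handed in when it is done.

Besides the shell and the picture viewer there is one more tool, called as name(argument=value, ...) on one line, values as JSON. play_rows: Moves the arm, as the interface text tells. Its arguments: {"type":"object","properties":{"targets":{"type":"array","items":{"type":"object","properties":{"linear":{"type":"array","items":{"type":"number"}},"turn":{"type":"number"}}}},"hand":{"type":"number"}},"required":["targets"]}

```bash
mkdir -p pics; ls; python3 - <<'E'
from cell import env
import cv2,numpy as np
s=env.state();print(s)
for n in("scene","top"):
    p,d=env.read_camera(n);cv2.imwrite(f"pics/{n}0.png",p[:,:,::-1]);np.savez(f"pics/{n}0.npz",p=p,d=d)
    print(n,env.camera_params(n))
E
```

```text
pics
{'t': 0.0, 'joints': array([ 1.02037352e+00,  4.91553466e-01,  1.55946445e+00,  1.60581995e-06,
        1.09171483e+00, -1.05594705e-01]), 'qvel': array([ 9.66802465e-04, -1.73930370e-03, -2.86198786e-03,  7.00387750e-05,
        6.51899142e-04,  1.14961811e-03]), 'tau': array([-1.09348235e-03, -6.12649941e+01, -2.58178103e+01,  6.92166318e-02,
        4.83726931e-02, -1.63864297e-04]), 'eef_pos': array([268.82728862, 564.04556895, 291.66032337]), 'tcp_rot': array([-3.14045906e+00, -1.21580698e-04,  2.69676374e+00]), 'ft_force': array([-0.4406623 ,  0.35571095, -0.16213304]), 'moment': array([0.04063499, 0.04890192, 0.01412974]), 'opening': 1.003002002091422}
scene {'fx': 418.7704901071525, 'fy': 418.7704901071525, 'cx': 277.8268384578994, 'cy': 214.3397165177501, 'R': array([[ 0.88860682, -0.45844824,  0.01425225],
       [-0.2375723 , -0.48662004, -0.84069039],
       [ 0.39234846,  0.74365728, -0.54132849]]), 't': array([-483.97018537,  197.41926898, 1146.42431083])}
top {'fx': 433.36151325020643, 'fy': 433.36151325020643, 'cx': 282.20893556198666, 'cy': 205.134730601247, 'R': array([[ 0.02784215, -0.9995341 , -0.01250628],
       [-0.99197039, -0.02608307, -0.1237514 ],
       [ 0.12336754,  0.01585136, -0.99223444]]), 't': array([  31.34851981,  554.6782474 , 1192.00616206])}
```

View pics/scene0.png

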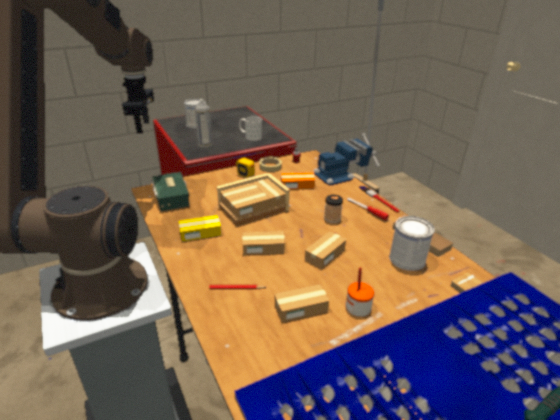

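View pics/top0.png

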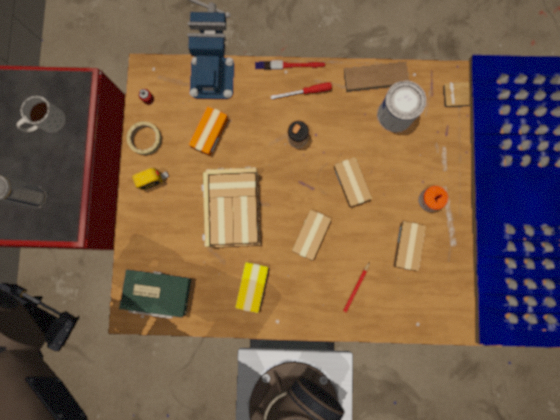

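The scene shows the pallet with layer one near top-picture (231,208). The three loose brown cartons are near (352,182), (312,235) and (410,246), with orange and yellow decoys around them. Next I measure them with depth.

```bash
cat > h.py <<'E'
import numpy as np,cv2
from cell import env
def cloud(n,d):
    c=env.camera_params(n);v,u=np.mgrid[:d.shape[0],:d.shape[1]]
    X=np.stack([(u-c['cx'])/c['fx']*d,(v-c['cy'])/c['fy']*d,d],-1)
    return (X-c['t'])@c['R']   # R^T(X-t)
def proj(n,P):
    c=env.camera_params(n);q=np.atleast_2d(P)@c['R'].T+c['t'];return np.c_[q[:,0]/q[:,2]*c['fx']+c['cx'],q[:,1]/q[:,2]*c['fy']+c['cy']]
def ortho(n,p,z,cx,cy,half,s=2.0):
    """world x up in picture, y left; s px/mm"""
    N=int(2*half*s);v,u=np.mgrid[:N,:N]
    x=cx+half-v/s;y=cy+half-u/s
    q=proj(n,np.stack([x.ravel(),y.ravel(),np.full(x.size,float(z))],-1)).astype(np.float32).reshape(N,N,2)
    return cv2.remap(p,q[...,0],q[...,1],cv2.INTER_CUBIC)[:,:,::-1].copy()
E
python3 - <<'E'
from h import *
z=np.load('pics/top0.npz');p,d=z['p'],z['d'];W=cloud('top',d)
for nm,(u,v),r,lo,hi in [('A',(352,182),32,32,48),('B',(312,235),32,32,48),('C',(410,246),32,32,48),('L1',(231,208),45,60,76),('stops',(231,208),45,79,92)]:
    sub=W[v-r:v+r,u-r:u+r].reshape(-1,3);m=(sub[:,2]>lo)&(sub[:,2]<hi)&(d[v-r:v+r,u-r:u+r].ravel()>0)
    q=sub[m];print(nm,m.sum(),q[:,2].mean().round(1),q[:,2].std().round(1),cv2.minAreaRect(q[:,:2].astype(np.float32)), q.mean(0).round(1))
q=W[300:330,300:330].reshape(-1,3);print('table',q[:,2].mean(),q[:,2].std())
S=ortho('top',p,40,560,-130,150);cv2.imwrite('pics/o1.png',S)
S=ortho('top',p,70,560,130,140,2.8)[:,:];cv2.imwrite('pics/o2.png',cv2.resize(S,(600,600)))
for u,v in [(352,182),(312,235),(410,246),(231,208)]:print(W[v,u].round(1))
E
```

```text
A 1013 41.0 2.5 ((626.352783203125, -151.96839904785156), (127.88028717041016, 64.73233795166016), 21.918445587158203) [ 625.2 -151.4   41. ]
B 1035 41.1 2.4 ((471.967529296875, -37.58306884765625), (63.6782341003418, 127.34281921386719), 67.38817596435547) [471.6 -37.5  41.1]
C 1078 40.8 2.5 ((448.19573974609375, -313.6944580078125), (64.75084686279297, 127.3223876953125), 80.78036499023438) [ 448.  -313.    40.8]
L1 3213 71.1 2.3 ((535.33251953125, 180.63323974609375), (197.8871307373047, 132.40345764160156), 4.016678810119629) [536.6 182.3  71.1]
stops 576 85.4 2.5 ((540.1625366210938, 187.2786102294922), (212.49090576171875, 143.3654327392578), 2.491969347000122) [573.3 225.9  85.4]
table 8.002087061801817 92.9972869757669
[ 624.9 -150.1   35.6]
[471.1 -39.2  40.7]
[ 447.9 -310.8   42.4]
[537.5 186.2  71.1]
```

View pics/o2.png

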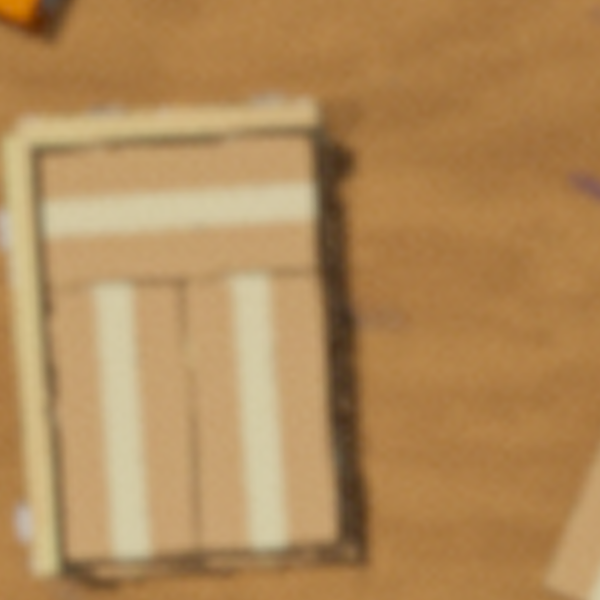

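View pics/o1.png

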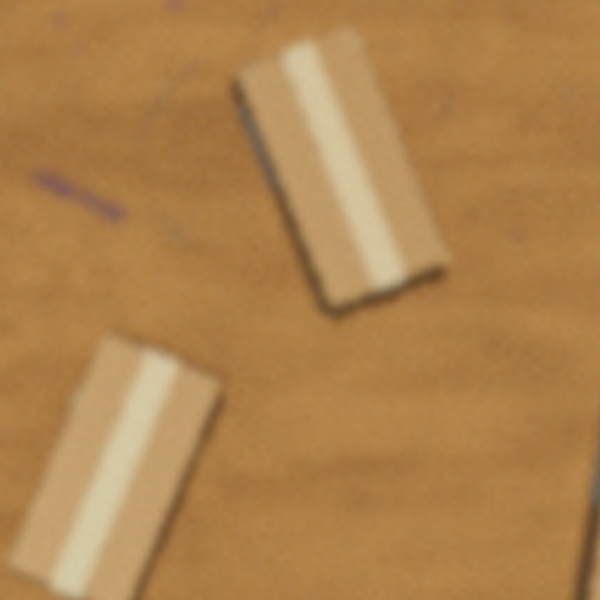

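```bash
python3 - <<'E'
from h import *
from scipy.optimize import minimize
z=np.load('pics/top0.npz');p,d=z['p'],z['d'];W=cloud('top',d)
sub=W[150:265,185:280].reshape(-1,3)
q=sub[(sub[:,2]>79)&(sub[:,2]<95)][:,:2]
# fit L footprint : maximise points inside small template
def inside(par):
    x,y,a=par;c,s=np.cos(a),np.sin(a);e=(q-[x,y])@np.array([[c,-s],[s,c]])
    # signed dist to both bars
    def sd(cx,cy,hx,hy):
        dx=np.abs(e[:,0]-cx)-hx;dy=np.abs(e[:,1]-cy)-hy
        return np.hypot(np.maximum(dx,0),np.maximum(dy,0))
    dd=np.minimum(sd(102,0,2,68),sd(0,70,100,2));return np.minimum(dd,15).__pow__(2).mean()
best=min((minimize(inside,[537+i,184+j,np.deg2rad(k)],method='Nelder-Mead') for i in(-4,0,4) for j in(-4,0,4) for k in(1,3,5)),key=lambda r:r.fun)
print('stops fit',best.x[:2],np.rad2deg(best.x[2]),best.fun)
q=sub[(sub[:,2]>64)&(sub[:,2]<75)][:,:2]
# deck-layer: trimmed minAreaRect by mask morphological in ortho
E
```

```text
stops fit [536.54933132 181.72358718] 4.084738161885945 4.93924959595574
```

```bash
cat > fit.py <<'E'
from h import *
from scipy.optimize import minimize
def samp(n,p,P):
    q=proj(n,P).astype(np.float32);return cv2.remap(p,q[:,0].reshape(-1,1),q[:,1].reshape(-1,1),cv2.INTER_LINEAR).reshape(-1,3).astype(float)
def score(par,n,p,lines,off=3.):
    x,y,a=par[:3];c,s=np.cos(a),np.sin(a);R=np.array([[c,-s],[s,c]]);t=0
    for (x0,y0,x1,y1,z) in lines:
        k=np.linspace(.04,.96,60)[:,None];A=np.array([x0,y0]);B=np.array([x1,y1]);m=A+k*(B-A);nn=np.array([-(B-A)[1],(B-A)[0]]);nn=nn/np.linalg.norm(nn)
        v=[samp(n,p,np.c_[(m+o*nn)@R.T+[x,y],np.full(60,z)]) for o in(-off,off)]
        t+=np.linalg.norm((v[0]-v[1]).mean(0))*np.hypot(*(B-A))
    return -t/1000
def fit(g,n,p,lines):
    r=[minimize(score,np.array(g)+[i,j,k],args=(n,p,lines),method='Nelder-Mead',options=dict(xatol=.01,fatol=1e-4)) for i in(-3,0,3) for j in(-3,0,3) for k in(-.02,0,.02)]
    b=min(r,key=lambda r:r.fun);return np.r_[b.x[:2],np.rad2deg(b.x[2])].round(2),round(b.fun,2)
box=lambda z,hx=63.5,hy=31.75:[(-hx,-hy,hx,-hy,z),(hx,-hy,hx,hy,z),(hx,hy,-hx,hy,z),(-hx,hy,-hx,-hy,z)]
pal_st=[(108,-70,108,76,85),(96,-64,96,64,85),(-102,76,108,76,85),(-102,64,96,64,85)]
pal_l1=[(-96,-63.5,96,-63.5,70),(-96,-63.5,-96,63.5,70)]
E
python3 - <<'E'
from fit import *
for n in('top','scene'):
    p,d=env.read_camera(n); np.savez(f"pics/{n}1.npz",p=p,d=d)
    print(n,'stops',fit([537,182.5,.06],n,p,pal_st))
    print(n,'l1',fit([537,182.5,.06],n,p,pal_l1),'all',fit([537,182.5,.06],n,p,pal_l1+pal_st))
    for nm,g in dict(A=(626.3,-152,21.9),B=(472,-37.6,157.4),C=(448.2,-313.7,170.8)).items():
        g=(g[0],g[1],np.deg2rad(g[2]))
        print(n,nm,fit(g,n,p,box(40)))
E
```

```text
Traceback (most recent call last):
  File "fit.py", line 13, in fit
    r=[minimize(score,np.array(g)+[i,j,k],args=(n,p,lines),method='Nelder-Mead',options=dict(xatol=.01,fatol=1e-4)) for i in(-3,0,3) for j in(-3,0,3) for k in(-.02,0,.02)]
       ~~~~~~~~^^^^^^^^^^^^^^^^^^^^^^^^^^^^^^^^^^^^^^^^^^^^^^^^^^^^^^^^^^^^^^^^^^^^^^^^^^^^^^^^^^^^^^^^^^^^^^^^^^^^
  File "fit.py", line 9, in score
    v=[samp(n,p,np.c_[(m+o*nn)@R.T+[x,y],np.full(60,z)]) for o in(-off,off)]
       ~~~~^^^^^^^^^^^^^^^^^^^^^^^^^^^^^^^^^^^^^^^^^^^^^
  File "fit.py", line 4, in samp
    q=proj(n,P).astype(np.float32);return cv2.remap(p,q[:,0].reshape(-1,1),q[:,1].reshape(-1,1),cv2.INTER_LINEAR).reshape(-1,3).astype(float)
      ~~~~^^^^^
  File "h.py", line 8, in proj
    c=env.camera_params(n);q=np.atleast_2d(P)@c['R'].T+c['t'];return np.c_[q[:,0]/q[:,2]*c['fx']+c['cx'],q[:,1]/q[:,2]*c['fy']+c['cy']]
ValueError: time passes only in moves, steps and waits
```

```bash
sed -i 's/env.camera_params(n)/CP(n)/g' h.py; cat >> h.py <<'E'
import functools
@functools.lru_cache(None)
def CP(n): return env.camera_params(n)
E
sed -i 's/cv2.remap(p,/cv2.remap(p.astype(np.float32),/' fit.py
cat > run.py <<'E'
from fit import *
for n in('top','scene'):
    p=np.load(f"pics/{n}0.npz")['p']
    print(n,'stops',fit([537,182.5,.06],n,p,pal_st))
    print(n,'l1',fit([537,182.5,.06],n,p,pal_l1),'all',fit([537,182.5,.06],n,p,pal_l1+pal_st))
    for nm,g in dict(A=(626.3,-152,21.9),B=(472,-37.6,157.4),C=(448.2,-313.7,170.8)).items():
        g=(g[0],g[1],np.deg2rad(g[2]))
        print(n,nm,fit(g,n,p,box(40)))
print(env.state()['t'])
E
time timeout 500 python3 run.py
```

```text
top stops (array([538.93, 184.37,   4.14]), np.float64(-50.48))
top l1 (array([539.14, 182.1 ,   3.65]), np.float64(-34.21)) all (array([539.  , 183.65,   4.14]), np.float64(-81.29))
top A (array([ 627.13, -151.48,   21.96]), np.float64(-23.36))
top B (array([473.36, -36.48, 157.15]), np.float64(-24.24))
top C (array([ 449.56, -313.35,  170.01]), np.float64(-21.81))
scene stops (array([537.13, 180.4 ,   4.66]), np.float64(-36.98))
scene l1 (array([537.06, 179.21,   4.02]), np.float64(-26.15)) all (array([536.95, 179.91,   4.06]), np.float64(-63.03))
scene A (array([ 626.71, -153.12,   22.68]), np.float64(-23.53))
scene B (array([472.29, -39.02, 156.83]), np.float64(-17.21))
scene C (array([ 449.11, -314.93,  170.37]), np.float64(-27.08))
0.15
real	1m29.767s
user	1m28.617s
sys	0m0.204s
```

```bash
cat > pl.py <<'E'
# pl.py cx cy cz cyaw(deg commanded TCP)  then targets x,y,ztip,yaw(deg)   'P:' prefix => pallet frame coords
import sys,numpy as np
PX,PY,PA=538.,182.,4.1
try: exec(open('pal.txt').read())
except FileNotFoundError: pass
c=np.array(list(map(float,sys.argv[1].split(','))));y0=np.deg2rad(c[3])
ex=np.array([np.cos(y0),np.sin(y0),0]);ey=np.array([np.sin(y0),-np.cos(y0),0])
for t in sys.argv[2:]:
    pal=t.startswith('P:');v=list(map(float,t[2:].split(',') if pal else t.split(',')))
    if pal:
        a=np.deg2rad(PA);v=[PX+v[0]*np.cos(a)-v[1]*np.sin(a),PY+v[0]*np.sin(a)+v[1]*np.cos(a),v[2],v[3]+PA]
    d=np.array([v[0],v[1],v[2]+78])-c[:3]
    j1=np.degrees(np.arctan2(v[1],v[0]))
    print(t,'lin',[round(float(d@ex),1),round(float(d@ey),1),round(float(-d[2]),1)],'turn',round(float(-np.deg2rad(v[3]-c[3])),3),'TCP %.1f,%.1f,%.1f,%.2f'%(v[0],v[1],v[2]+78,v[3]),'j6~%.0f r%.0f'%(j1+90-v[3],np.hypot(v[0],v[1])))
E
python3 pl.py 268.906,564.205,292.261,154.51 472.8,-37.8,110,157 472.8,-37.8,19.5,157; python3 -c "
from cell import env;print(env.tip_extent)"
```

```text
472.8,-37.8,110,157 lin [-443.1, -455.7, 104.3] turn -0.043 TCP 472.8,-37.8,188.0,157.00 j6~-72 r474
472.8,-37.8,19.5,157 lin [-443.1, -455.7, 194.8] turn -0.043 TCP 472.8,-37.8,97.5,157.00 j6~-72 r474
77.60000000000001
```

play_rows(hand=95, targets=[{"linear":[-443,-455.7,40],"turn":-0.043},{"linear":[-443,-455.7,40],"turn":-0.043},{"linear":[-443,-455.7,40],"turn":-0.043},{"linear":[-443,-455.7,40],"turn":-0.043},{"linear":[-443,-455.7,40],"turn":-0.043},{"linear":[-443,-455.7,40],"turn":-0.043},{"linear":[-443,-455.7,40],"turn":-0.043},{"linear":[-443,-455.7,40],"turn":-0.043},{"linear":[-443,-455.7,40],"turn":-0.043},{"linear":[-443,-455.7,40],"turn":-0.043},{"linear":[-443,-455.7,104],"turn":-0.043},{"linear":[-443,-455.7,104],"turn":-0.043},{"linear":[-443,-455.7,104],"turn":-0.043}])

```text
t: 1.78
eef_pos: [472.8, -37.2, 189.2]
tcp_rot: [3.142, -0.0, 2.74]
ft_force: [-0.1, 0.6, 0.2]
opening: 0.998
```

play_rows(targets=[{"linear":[0,0,60],"turn":0},{"linear":[0,0,90.5],"turn":0},{"linear":[0,0,90.5],"turn":0},{"linear":[0,0,90.5],"turn":0}])

```text
t: 2.28
eef_pos: [473.5, -37.3, 99.7]
tcp_rot: [3.141, 0.003, 2.741]
ft_force: [-0.2, -0.3, -0.1]
opening: 1.003
```

play_rows(hand=50, targets=[{"linear":[0,0,0],"turn":0},{"linear":[0,0,0],"turn":0},{"linear":[0,0,0],"turn":0},{"linear":[0,0,0],"turn":0},{"linear":[0,0,0],"turn":0},{"linear":[0,0,0],"turn":0}])

```text
t: 3.02
eef_pos: [472.9, -37.8, 98.0]
tcp_rot: [3.141, 0.0, 2.74]
ft_force: [-0.6, 0.9, 6.7]
opening: 0.664
```

```bash
cat > look.py <<'E'
import sys
from h import *
for n in sys.argv[2:]:
    p,d=env.read_camera(n);cv2.imwrite(f"pics/{n}{sys.argv[1]}.png",p[:,:,::-1]);np.savez(f"pics/{n}{sys.argv[1]}.npz",p=p,d=d)
    c=p[130:290,160:400] if n=='scene' else p[110:310,180:440]
    cv2.imwrite(f"pics/{n}{sys.argv[1]}c.png",cv2.resize(c[:,:,::-1],None,fx=3,fy=3,interpolation=cv2.INTER_CUBIC))
E
python3 look.py 2 scene
```

```text
(no output)
```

View pics/scene2c.png

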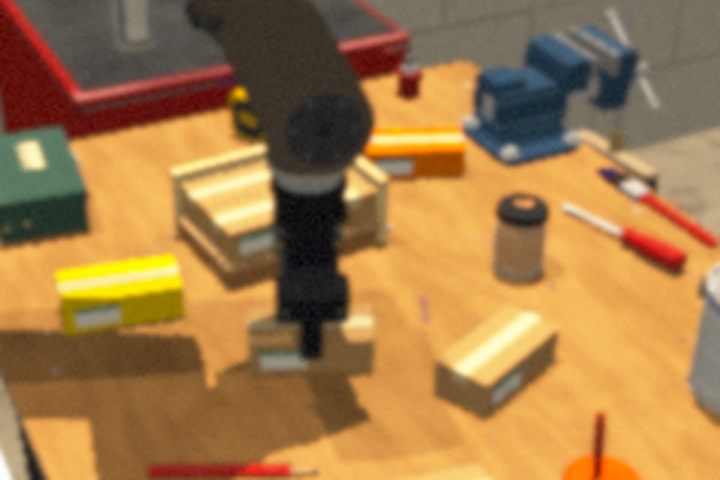

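The picture shows the fingers across the middle of carton B, crop (310,330), and the opening reads 63 mm, so it is gripped. Next: lift it and carry it over the pallet.

```bash
python3 pl.py 472.8,-37.8,97.6,157 P:26,28,135,180 P:26,28,95,180 P:26,28,89.5,180
```

```text
P:26,28,135,180 lin [15.5, 264.6, -115.4] turn -0.473 TCP 561.9,211.8,213.0,184.10 j6~-73 r601
P:26,28,95,180 lin [15.5, 264.6, -75.4] turn -0.473 TCP 561.9,211.8,173.0,184.10 j6~-73 r601
P:26,28,89.5,180 lin [15.5, 264.6, -69.9] turn -0.473 TCP 561.9,211.8,167.5,184.10 j6~-73 r601
```

play_rows(targets=[{"linear":[0,0,-40],"turn":0},{"linear":[0,0,-85],"turn":0},{"linear":[0,10,-115],"turn":0},{"linear":[3,50,-115],"turn":-0.1},{"linear":[6,95,-115],"turn":-0.2},{"linear":[9,145,-115],"turn":-0.3},{"linear":[12,195,-115],"turn":-0.4},{"linear":[15,240,-115],"turn":-0.473},{"linear":[15.5,264.5,-115],"turn":-0.473},{"linear":[15.5,264.5,-115],"turn":-0.473},{"linear":[15.5,264.5,-85],"turn":-0.473},{"linear":[15.5,264.5,-77],"turn":-0.473},{"linear":[15.5,264.5,-77],"turn":-0.473}])

```text
t: 4.7
eef_pos: [561.8, 211.1, 174.5]
tcp_rot: [-3.141, -0.001, -3.071]
ft_force: [-0.8, 0.8, -3.0]
opening: 0.667
```

```bash
python3 look.py 3 scene top
```

```text
(no output)
```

View pics/scene3c.png

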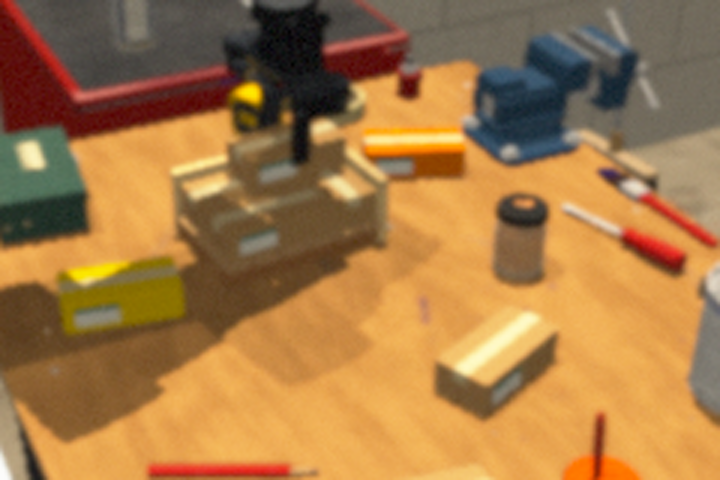

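View pics/top3c.png

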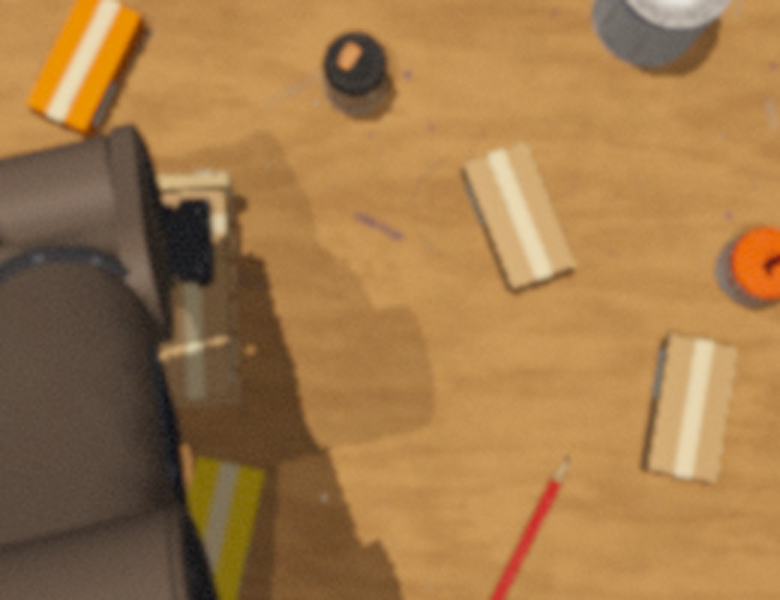

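The carton hangs level over the far-left of the pallet, scene crop (285,155), just above layer one. Next: lower it.

play_rows(targets=[{"linear":[0,0,3],"turn":0},{"linear":[0,0,5.5],"turn":0},{"linear":[0,0,5.5],"turn":0}])

```text
t: 5.18
eef_pos: [561.8, 211.7, 169.2]
tcp_rot: [3.142, -0.0, -3.07]
ft_force: [-0.3, 0.1, -2.9]
opening: 0.666
```

play_rows(targets=[{"linear":[0,0,1.5],"turn":0},{"linear":[0,0,1.5],"turn":0}])

```text
t: 5.42
eef_pos: [561.9, 211.8, 168.0]
tcp_rot: [3.141, 0.0, -3.07]
ft_force: [-1.2, -1.0, 1.8]
opening: 0.668
```

play_rows(hand=84, targets=[{"linear":[0,0,0],"turn":0},{"linear":[0,0,0],"turn":0},{"linear":[0,0,0],"turn":0},{"linear":[0,0,-30],"turn":0},{"linear":[0,0,-60],"turn":0}])

```text
t: 6.05
eef_pos: [561.8, 211.7, 228.3]
tcp_rot: [-3.142, -0.001, -3.07]
ft_force: [-0.3, 0.5, -0.2]
opening: 0.884
```

```bash
python3 pl.py 561.9,211.8,227.6,184.1 P:-60,28,130,180 P:-60,28,77,180
```

```text
P:-60,28,130,180 lin [86.0, -0.0, 19.6] turn -0.0 TCP 476.2,205.6,208.0,184.10 j6~-71 r519
P:-60,28,77,180 lin [86.0, -0.0, 72.6] turn -0.0 TCP 476.2,205.6,155.0,184.10 j6~-71 r519
```

play_rows(hand=20, targets=[{"linear":[50,0,0],"turn":0},{"linear":[86,0,0],"turn":0},{"linear":[86,0,10],"turn":0},{"linear":[86,0,50],"turn":0},{"linear":[86,0,72.6],"turn":0},{"linear":[86,0,72.6],"turn":0}])

```text
t: 6.8
eef_pos: [476.5, 205.5, 153.5]
tcp_rot: [-3.141, -0.003, -3.071]
ft_force: [0.2, 0.4, 0.6]
opening: 0.31
```

```bash
python3 look.py 4 scene top
```

```text
(no output)
```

View pics/scene4c.png

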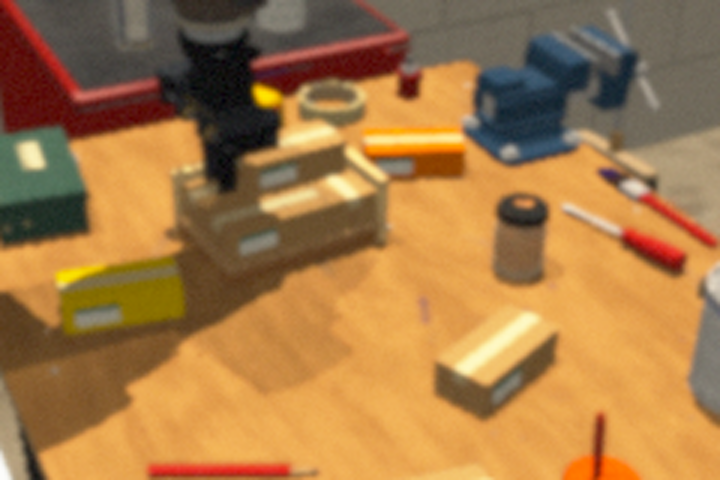

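View pics/top4c.png

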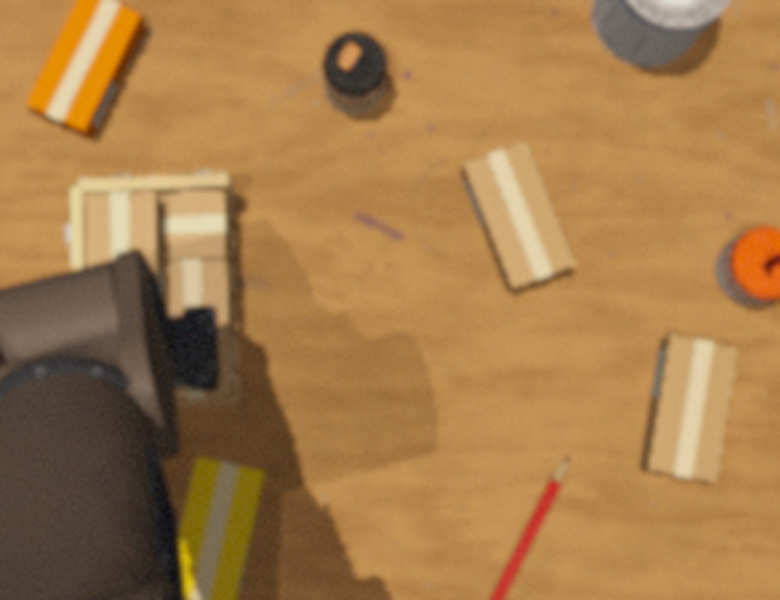

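Carton 1 rests flat beside the side stop, with a few mm left to the end stop. The fingers stand behind its near end. Next: push toward +x in small steps.

play_rows(targets=[{"linear":[-6,0,-1],"turn":0},{"linear":[-10,0,-1],"turn":0},{"linear":[-12,0,-1],"turn":0},{"linear":[-14,0,-1],"turn":0},{"linear":[-15,0,-1],"turn":0}])

```text
t: 7.52
eef_pos: [491.0, 206.7, 156.2]
tcp_rot: [3.142, -0.0, -3.07]
ft_force: [-2.9, -0.2, 3.0]
opening: 0.211
```

play_rows(targets=[{"linear":[-1,0,0],"turn":0},{"linear":[-2,0,0],"turn":0}])

```text
t: 7.78
eef_pos: [493.0, 206.8, 156.1]
tcp_rot: [3.142, -0.0, -3.07]
ft_force: [-3.8, 0.4, 2.3]
opening: 0.208
```

play_rows(targets=[{"linear":[-1,0,0],"turn":0},{"linear":[-1,0,0],"turn":0}])

```text
t: 8.02
eef_pos: [494.2, 206.9, 156.1]
tcp_rot: [3.141, 0.0, -3.07]
ft_force: [-1.3, -0.3, 1.2]
opening: 0.208
```

play_rows(targets=[{"linear":[-1,0,0],"turn":0},{"linear":[-1,0,0],"turn":0}])

```text
t: 8.28
eef_pos: [494.4, 206.9, 156.1]
tcp_rot: [-3.141, -0.002, -3.07]
ft_force: [-7.4, 0.7, 4.8]
opening: 0.21
```

play_rows(targets=[{"linear":[-1,0,0],"turn":0},{"linear":[-1,0,0],"turn":0}])

```text
t: 8.52
eef_pos: [494.6, 206.9, 156.1]
tcp_rot: [-3.141, -0.004, -3.07]
ft_force: [-11.4, -0.1, 8.7]
opening: 0.209
```

```bash
python3 pl.py 0,0,0,184.1 P:-40,28,78,180 P:-52,28,160,180; python3 pl.py 484.2,206.2,238,184.1 626.9,-152.3,110,202.2 626.9,-152.3,19.5,202.2
```

```text
P:-40,28,78,180 lin [-509.6, 171.1, -156.0] turn -0.0 TCP 496.1,207.1,156.0,184.10 j6~-71 r538
P:-52,28,160,180 lin [-497.6, 171.1, -238.0] turn -0.0 TCP 484.1,206.2,238.0,184.10 j6~-71 r526
626.9,-152.3,110,202.2 lin [-116.7, -367.8, 50.0] turn -0.316 TCP 626.9,-152.3,188.0,202.20 j6~-126 r645
626.9,-152.3,19.5,202.2 lin [-116.7, -367.8, 140.5] turn -0.316 TCP 626.9,-152.3,97.5,202.20 j6~-126 r645
```

play_rows(targets=[{"linear":[4,0,0],"turn":0},{"linear":[12,0,0],"turn":0},{"linear":[12,0,-40],"turn":0},{"linear":[12,0,-82],"turn":0}])

```text
t: 9.02
eef_pos: [483.8, 206.1, 238.8]
tcp_rot: [-3.141, -0.001, -3.07]
ft_force: [0.6, 0.5, -0.5]
opening: 0.214
```

play_rows(hand=95, targets=[{"linear":[-116.7,-367.8,20],"turn":-0.316},{"linear":[-116.7,-367.8,20],"turn":-0.316},{"linear":[-116.7,-367.8,20],"turn":-0.316},{"linear":[-116.7,-367.8,20],"turn":-0.316},{"linear":[-116.7,-367.8,20],"turn":-0.316},{"linear":[-116.7,-367.8,20],"turn":-0.316},{"linear":[-116.7,-367.8,20],"turn":-0.316},{"linear":[-116.7,-367.8,50],"turn":-0.316},{"linear":[-116.7,-367.8,50],"turn":-0.316}])

```text
t: 10.15
eef_pos: [625.7, -151.6, 186.4]
tcp_rot: [3.139, -0.003, -2.754]
ft_force: [1.0, 0.5, 0.7]
opening: 0.993
```

```bash
python3 look.py 5 scene top; cat > r5.py <<'E'
from fit import *
for n in('top',):
    p=np.load(f"pics/{n}5.npz")['p'];print(fit((563.,214.3,np.deg2rad(4.1)),n,p,box(110)))
    print(fit([538,182.5,.07],n,p,pal_st))
E
python3 r5.py
```

```text
(array([573.57, 213.32,   4.2 ]), np.float64(-24.92))
(array([538.71, 184.57,   4.21]), np.float64(-42.7))
```

View pics/scene5c.png

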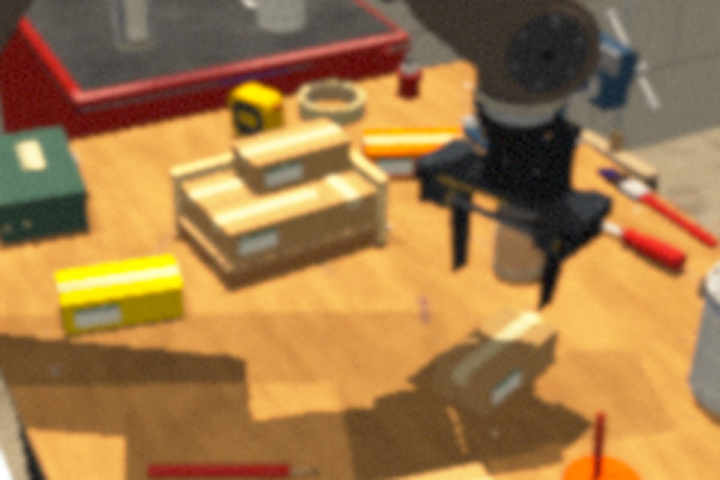

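View pics/top5c.png

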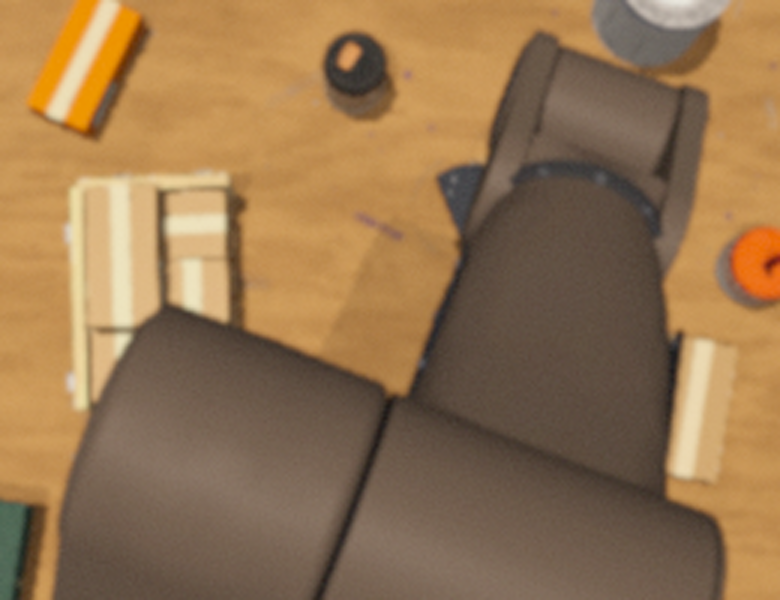

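Carton 1 lies flat on layer one. Its far end meets the end stop at top crop (120,185), its yaw of 4.2° matches the stops, and a few mm remain to the side stop. The gripper straddles carton A. Next: descend and grip.

play_rows(targets=[{"linear":[0,0,60],"turn":0},{"linear":[0,0,90.5],"turn":0},{"linear":[0,0,90.5],"turn":0},{"linear":[0,0,90.5],"turn":0}])

```text
t: 10.75
eef_pos: [627.5, -152.3, 99.7]
tcp_rot: [-3.14, 0.002, -2.754]
ft_force: [0.5, -0.0, 0.9]
opening: 1.002
```

play_rows(hand=50, targets=[{"linear":[0,0,0],"turn":0},{"linear":[0,0,0],"turn":0},{"linear":[0,0,0],"turn":0},{"linear":[0,0,0],"turn":0},{"linear":[0,0,0],"turn":0}])

```text
t: 11.38
eef_pos: [626.7, -152.4, 97.9]
tcp_rot: [3.142, 0.0, -2.754]
ft_force: [-1.2, 0.3, 3.9]
opening: 0.666
```

```bash
echo "PX,PY,PA=537.5,182.,4.2" > pal.txt; python3 pl.py 626.9,-152.3,97.5,202.2 P:24,-58,135,180 P:24,-58,89.5,180
```

```text
P:24,-58,135,180 lin [-48.4, 280.7, -115.5] turn 0.314 TCP 565.7,125.9,213.0,184.20 j6~-82 r580
P:24,-58,89.5,180 lin [-48.4, 280.7, -70.0] turn 0.314 TCP 565.7,125.9,167.5,184.20 j6~-82 r580
```

play_rows(targets=[{"linear":[0,0,-40],"turn":0},{"linear":[0,0,-85],"turn":0},{"linear":[0,10,-115],"turn":0},{"linear":[-7,50,-115],"turn":0.05},{"linear":[-15,95,-115],"turn":0.12},{"linear":[-25,145,-115],"turn":0.2},{"linear":[-35,195,-115],"turn":0.28},{"linear":[-43,240,-115],"turn":0.314},{"linear":[-47.7,270,-115],"turn":0.314},{"linear":[-47.8,282.6,-115],"turn":0.314},{"linear":[-47.8,282.6,-115],"turn":0.314},{"linear":[-47.8,282.6,-115],"turn":0.314}])

```text
t: 12.88
eef_pos: [564.6, 126.4, 212.6]
tcp_rot: [-3.141, 0.0, -3.069]
ft_force: [0.1, -0.9, -1.8]
opening: 0.668
```

```bash
python3 look.py 6 scene top;  python3 pl.py 626.9,-152.3,97.5,202.2 P:24,-56,135,180
```

```text
P:24,-56,135,180 lin [-49.1, 282.6, -115.5] turn 0.314 TCP 565.5,127.9,213.0,184.20 j6~-81 r580
```

View pics/top6c.png

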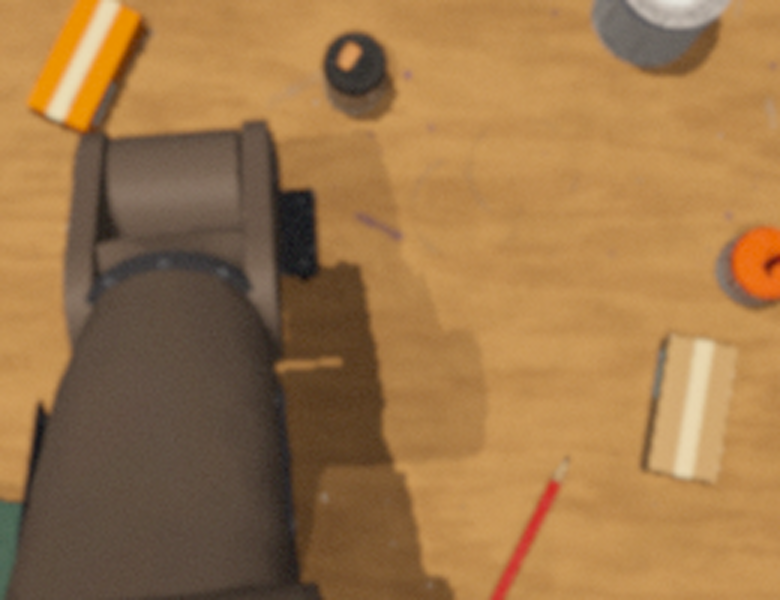

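View pics/scene6c.png

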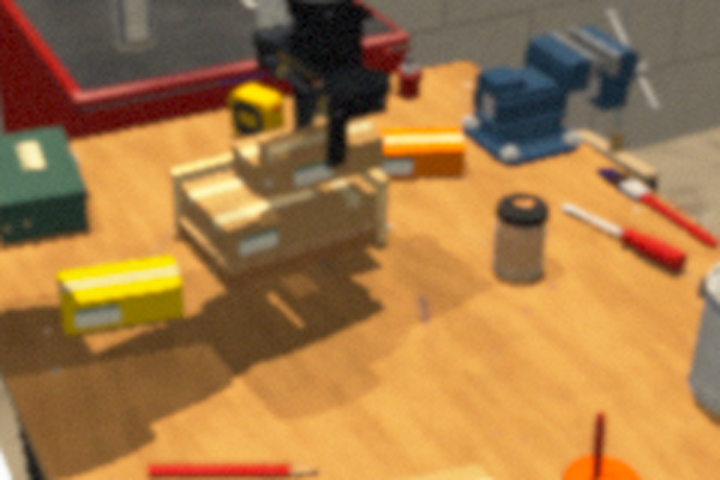

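play_rows(targets=[{"linear":[0,0,25],"turn":0},{"linear":[0,0,38],"turn":0},{"linear":[0,0,41],"turn":0},{"linear":[0,0,43.5],"turn":0},{"linear":[0,0,43.5],"turn":0}])

```text
t: 13.6
eef_pos: [564.4, 127.3, 169.5]
tcp_rot: [3.142, 0.001, -3.068]
ft_force: [-0.3, 0.4, -2.1]
opening: 0.667
```

play_rows(targets=[{"linear":[0,0,1.5],"turn":0},{"linear":[0,0,1.5],"turn":0}])

```text
t: 13.85
eef_pos: [564.3, 127.4, 167.9]
tcp_rot: [3.142, 0.001, -3.068]
ft_force: [-0.5, 0.6, -0.8]
opening: 0.664
```

play_rows(targets=[{"linear":[0,0,0.7],"turn":0},{"linear":[0,0,0.7],"turn":0}])

```text
t: 14.1
eef_pos: [564.3, 127.4, 167.8]
tcp_rot: [3.141, 0.001, -3.068]
ft_force: [-2.1, -0.9, 7.5]
opening: 0.667
```

play_rows(hand=70, targets=[{"linear":[0,0,0],"turn":0},{"linear":[0,0,0],"turn":0},{"linear":[0,0,-30],"turn":0},{"linear":[0,0,-70],"turn":0}])

```text
t: 14.6
eef_pos: [564.0, 127.3, 237.0]
tcp_rot: [3.142, -0.002, -3.068]
ft_force: [0.5, 0.0, -0.0]
opening: 0.734
```

```bash
python3 pl.py 564.3,127.4,236.8,184.2 P:-60,-56,130,180 P:-60,-56,77,180
```

```text
P:-60,-56,130,180 lin [82.7, 0.4, 28.8] turn -0.0 TCP 481.8,121.8,208.0,184.20 j6~-80 r497
P:-60,-56,77,180 lin [82.7, 0.4, 81.8] turn -0.0 TCP 481.8,121.8,155.0,184.20 j6~-80 r497
```

play_rows(hand=20, targets=[{"linear":[50,0,0],"turn":0},{"linear":[82,0.4,0],"turn":0},{"linear":[82.7,0.4,20],"turn":0},{"linear":[82.7,0.4,60],"turn":0},{"linear":[82.7,0.4,80],"turn":0},{"linear":[82.7,0.4,80],"turn":0},{"linear":[82.7,0.4,80],"turn":0}])

```text
t: 15.48
eef_pos: [482.1, 121.7, 157.6]
tcp_rot: [3.141, 0.001, -3.068]
ft_force: [0.5, -0.5, -0.4]
opening: 0.215
```

```bash
python3 look.py 7 scene top
```

```text
(no output)
```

View pics/top7c.png

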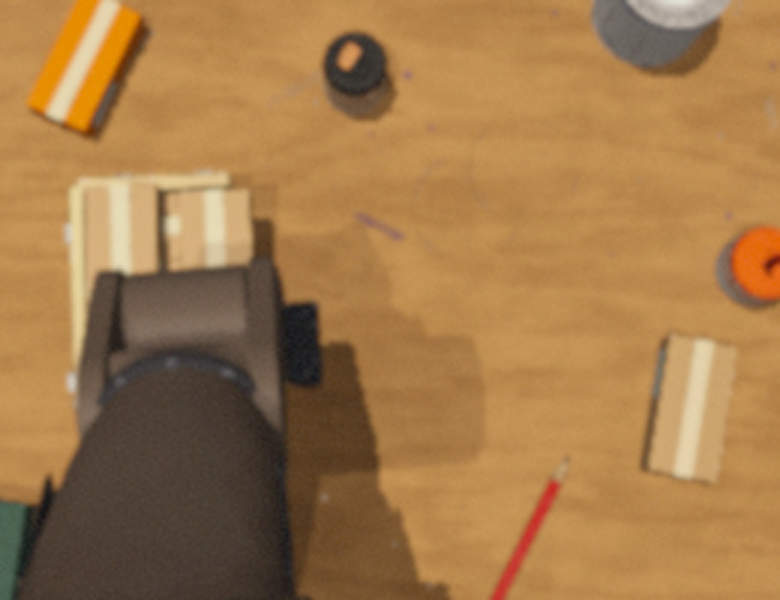

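View pics/scene7c.png

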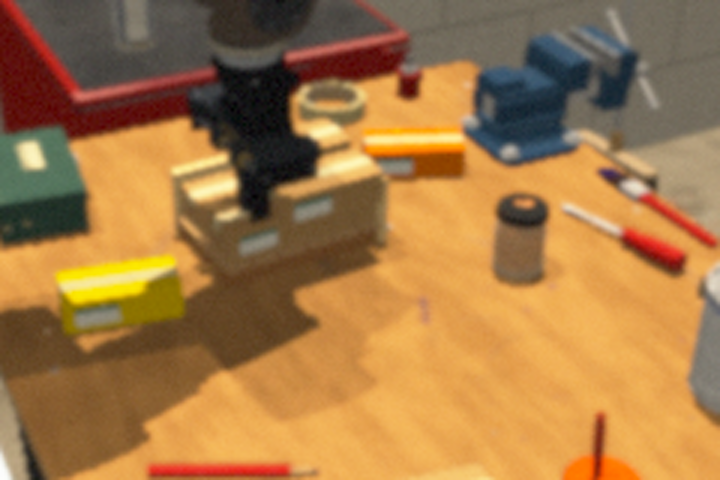

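Carton 2 sits flat, overhanging to the right, with a clear gap to carton 1. Next: push it to the end stop.

play_rows(targets=[{"linear":[-5,0,0],"turn":0},{"linear":[-9,0,0],"turn":0},{"linear":[-12,0,0],"turn":0},{"linear":[-14,0,0],"turn":0},{"linear":[-16,0,0],"turn":0},{"linear":[-17,0,0],"turn":0},{"linear":[-18,0,0],"turn":0}])

```text
t: 16.45
eef_pos: [499.7, 123.0, 156.9]
tcp_rot: [3.141, 0.0, -3.068]
ft_force: [-1.0, 0.7, 0.8]
opening: 0.204
```

play_rows(targets=[{"linear":[-1,0,0],"turn":0},{"linear":[-1,0,0],"turn":0}])

```text
t: 16.7
eef_pos: [500.3, 123.1, 156.9]
tcp_rot: [3.142, -0.001, -3.068]
ft_force: [-4.0, -1.1, 3.6]
opening: 0.211
```

play_rows(targets=[{"linear":[-1,0,0],"turn":0},{"linear":[-1,0,0],"turn":0}])

```text
t: 16.95
eef_pos: [500.5, 123.1, 156.9]
tcp_rot: [-3.142, -0.003, -3.068]
ft_force: [-9.4, -0.9, 6.5]
opening: 0.213
```

play_rows(targets=[{"linear":[4,0,0],"turn":0},{"linear":[12,0,0],"turn":0},{"linear":[12,0,-40],"turn":0},{"linear":[12,0,-63.2],"turn":0}])

```text
t: 17.45
eef_pos: [489.7, 122.3, 221.5]
tcp_rot: [3.141, 0.002, -3.068]
ft_force: [0.0, 0.8, -0.4]
opening: 0.212
```

```bash
python3 pl.py 0,0,0,184.2 P:-52,-56,142,180; python3 pl.py 489.7,122.3,220,184.2  P:32,-112,142,90 P:32,-112,78,90 P:32,-80,78,90
```

```text
P:-52,-56,142,180 lin [-497.4, 86.1, -220.0] turn -0.0 TCP 489.7,122.3,220.0,184.20 j6~-80 r505
P:32,-112,142,90 lin [-84.0, -56.0, -0.0] turn 1.571 TCP 577.6,72.6,220.0,94.20 j6~3 r582
P:32,-112,78,90 lin [-84.0, -56.0, 64.0] turn 1.571 TCP 577.6,72.6,156.0,94.20 j6~3 r582
P:32,-80,78,90 lin [-84.0, -24.0, 64.0] turn 1.571 TCP 575.3,104.6,156.0,94.20 j6~6 r585
```

play_rows(hand=60, targets=[{"linear":[-84,-56,-5],"turn":1.571},{"linear":[-84,-56,-5],"turn":1.571},{"linear":[-84,-56,-5],"turn":1.571},{"linear":[-84,-56,-5],"turn":1.571},{"linear":[-84,-56,-5],"turn":1.571},{"linear":[-84,-56,-5],"turn":1.571},{"linear":[-84,-56,-5],"turn":1.571},{"linear":[-84,-56,-5],"turn":1.571},{"linear":[-84,-56,0],"turn":1.571},{"linear":[-84,-56,0],"turn":1.571},{"linear":[-84,-56,40],"turn":1.571},{"linear":[-84,-56,64],"turn":1.571},{"linear":[-84,-56,64],"turn":1.571}])

```text
t: 19.08
eef_pos: [577.0, 72.6, 154.9]
tcp_rot: [-3.139, -0.0, 1.645]
ft_force: [-1.0, 0.4, 0.2]
opening: 0.63
```

```bash
python3 look.py 8 scene top
```

```text
(no output)
```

View pics/top8c.png

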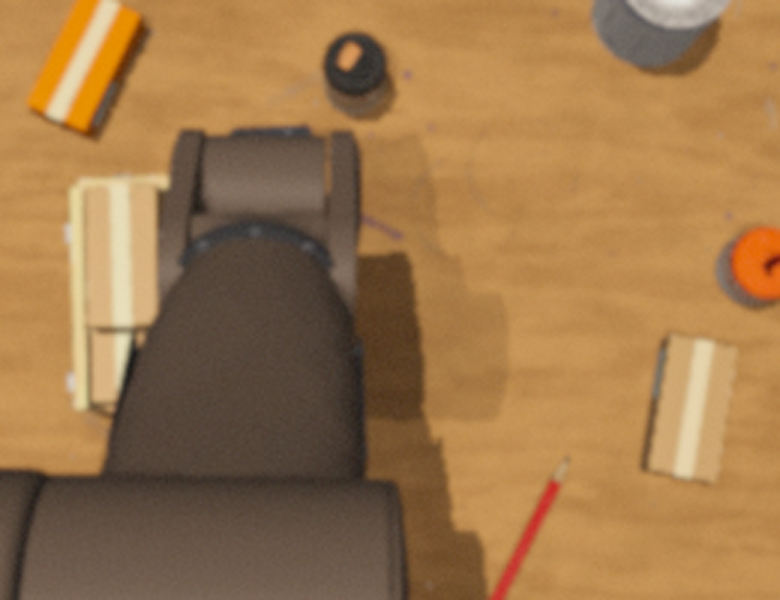

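View pics/scene8c.png

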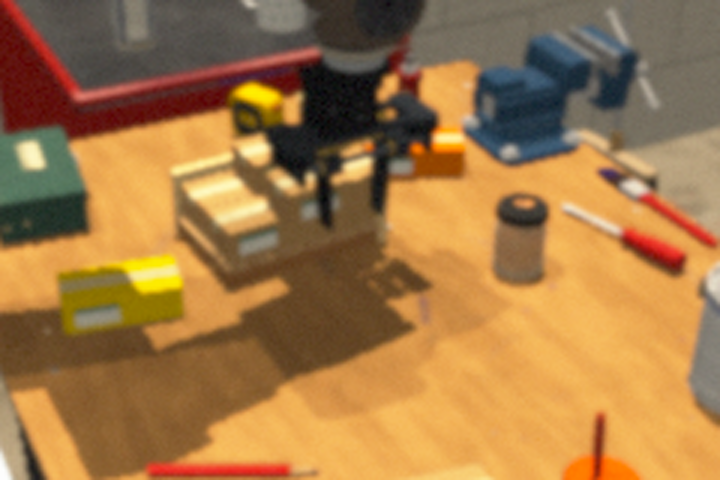

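Both fingers stand clear to the right of carton 2's long side, scene crop (350,190). Next: push toward +y.

play_rows(targets=[{"linear":[8,0,0],"turn":0},{"linear":[12,0,0],"turn":0},{"linear":[15,0,0],"turn":0},{"linear":[18,0,0],"turn":0},{"linear":[21,0,0],"turn":0},{"linear":[24,0,0],"turn":0},{"linear":[27,0,0],"turn":0},{"linear":[30,0,0],"turn":0},{"linear":[32,0,0],"turn":0}])

```text
t: 20.3
eef_pos: [575.2, 104.7, 156.1]
tcp_rot: [3.142, -0.0, 1.644]
ft_force: [0.6, -2.0, 0.5]
opening: 0.633
```

play_rows(targets=[{"linear":[1.5,0,0],"turn":0},{"linear":[3,0,0],"turn":0}])

```text
t: 20.55
eef_pos: [575.0, 107.4, 156.1]
tcp_rot: [-3.142, 0.0, 1.644]
ft_force: [-0.9, -3.5, 1.9]
opening: 0.633
```

play_rows(targets=[{"linear":[1,0,0],"turn":0},{"linear":[2,0,0],"turn":0}])

```text
t: 20.8
eef_pos: [574.9, 109.5, 156.1]
tcp_rot: [-3.142, -0.0, 1.644]
ft_force: [0.4, -3.9, 1.3]
opening: 0.634
```

Travel so far is 37 mm. Next: keep closing in.

play_rows(targets=[{"linear":[1,0,0],"turn":0},{"linear":[1,0,0],"turn":0}])

```text
t: 21.05
eef_pos: [574.8, 110.6, 156.1]
tcp_rot: [3.142, -0.0, 1.644]
ft_force: [-0.3, -2.0, 0.1]
opening: 0.632
```

play_rows(targets=[{"linear":[1,0,0],"turn":0},{"linear":[1,0,0],"turn":0}])

```text
t: 21.3
eef_pos: [574.7, 111.0, 156.1]
tcp_rot: [-3.141, 0.001, 1.644]
ft_force: [-0.2, -7.7, 2.8]
opening: 0.633
```

play_rows(targets=[{"linear":[1,0,0],"turn":0},{"linear":[1,0,0],"turn":0}])

```text
t: 21.55
eef_pos: [574.6, 111.2, 156.1]
tcp_rot: [-3.141, 0.002, 1.643]
ft_force: [-2.3, -14.9, 2.3]
opening: 0.631
```

play_rows(targets=[{"linear":[0.3,0,0],"turn":0},{"linear":[0.3,0,0],"turn":0},{"linear":[0.3,0,0],"turn":0}])

```text
t: 21.92
eef_pos: [574.6, 111.2, 156.2]
tcp_rot: [-3.141, 0.002, 1.643]
ft_force: [-0.2, -17.0, 2.8]
opening: 0.63
```

play_rows(targets=[{"linear":[-4,0,0],"turn":0},{"linear":[-15.7,0,0],"turn":0},{"linear":[-15.7,0,-40],"turn":0},{"linear":[-15.7,0,-64],"turn":0}])

```text
t: 22.42
eef_pos: [576.0, 96.8, 221.4]
tcp_rot: [3.141, -0.0, 1.644]
ft_force: [0.3, -0.7, 0.2]
opening: 0.631
```

```bash
python3 pl.py 0,0,0,94.2 P:32,-87.4,142,90; python3 pl.py 576,97,220,94.2  449.3,-314.1,110,170.2 449.3,-314.1,19.5,170.2  449.3,-314.1,110,-9.8
```

```text
P:32,-87.4,142,90 lin [54.7, 581.4, -220.0] turn -0.0 TCP 575.8,97.2,220.0,94.20 j6~5 r584
449.3,-314.1,110,170.2 lin [-400.7, -156.5, 32.0] turn -1.326 TCP 449.3,-314.1,188.0,170.20 j6~-115 r548
449.3,-314.1,19.5,170.2 lin [-400.7, -156.5, 122.5] turn -1.326 TCP 449.3,-314.1,97.5,170.20 j6~-115 r548
449.3,-314.1,110,-9.8 lin [-400.7, -156.5, 32.0] turn 1.815 TCP 449.3,-314.1,188.0,-9.80 j6~65 r548
```

play_rows(hand=95, targets=[{"linear":[-401,-156.5,0],"turn":-1.326},{"linear":[-401,-156.5,0],"turn":-1.326},{"linear":[-401,-156.5,0],"turn":-1.326},{"linear":[-401,-156.5,0],"turn":-1.326},{"linear":[-401,-156.5,0],"turn":-1.326},{"linear":[-401,-156.5,0],"turn":-1.326},{"linear":[-401,-156.5,0],"turn":-1.326},{"linear":[-401,-156.5,0],"turn":-1.326},{"linear":[-401,-156.5,32],"turn":-1.326},{"linear":[-401,-156.5,32],"turn":-1.326}])

```text
t: 23.68
eef_pos: [448.0, -314.2, 186.6]
tcp_rot: [3.139, -0.003, 2.969]
ft_force: [-0.4, 0.1, 0.3]
opening: 0.998
```

```bash
python3 look.py 9 scene top; python3 - <<'E'
import cv2,numpy as np
from h import *
p=np.load('pics/top9.npz')['p'];cv2.imwrite('pics/o9.png',ortho('top',p,110,545,182,140,2.14))
E
```

```text
(no output)
```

View pics/o9.png

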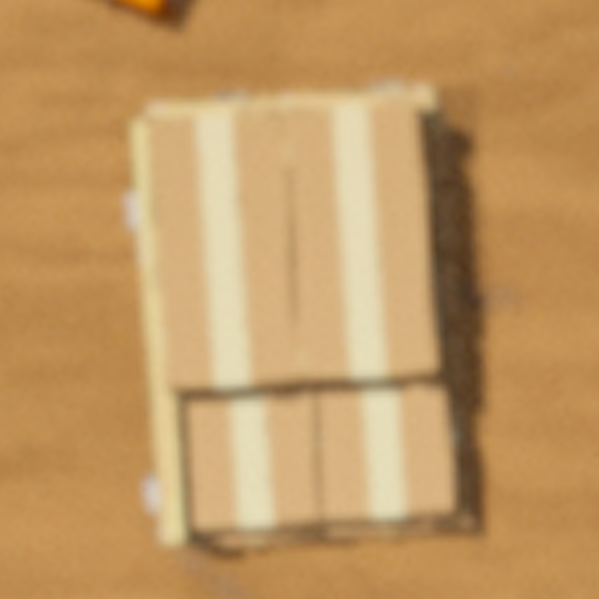

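View pics/top9.png

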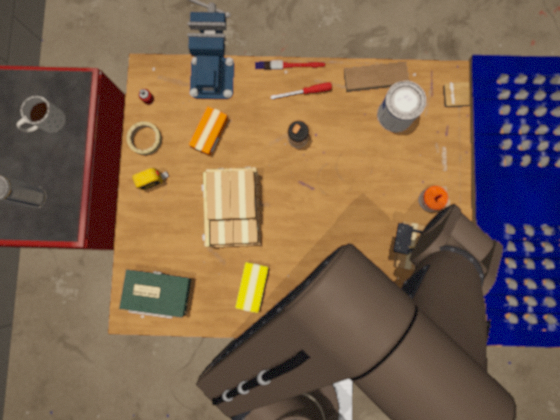

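View pics/scene9c.png

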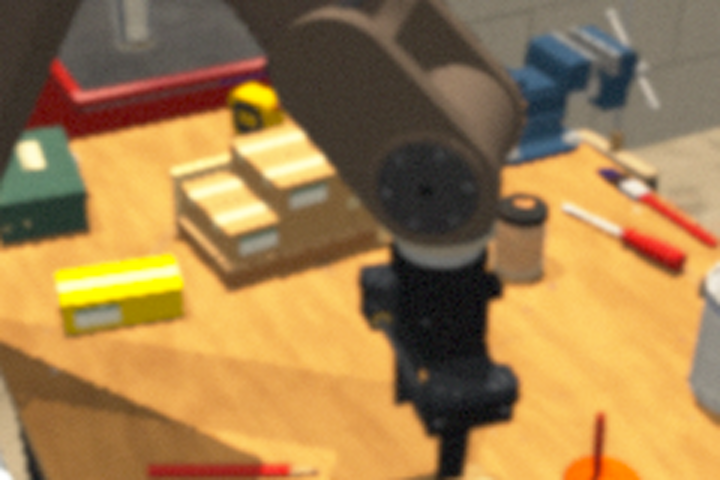

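The pair sits at the far end against both stops. The seam at (290,250) is a hairline and the near ends line up at rows 385–390. Next: grip carton C.

play_rows(targets=[{"linear":[0,0,0],"turn":0},{"linear":[0,0,60],"turn":0},{"linear":[0,0,90.5],"turn":0},{"linear":[0,0,90.5],"turn":0},{"linear":[0,0,90.5],"turn":0}])

```text
t: 24.4
eef_pos: [449.6, -314.5, 99.1]
tcp_rot: [-3.141, 0.002, 2.97]
ft_force: [-0.1, -0.1, -0.3]
opening: 1.001
```

play_rows(hand=50, targets=[{"linear":[0,0,0],"turn":0},{"linear":[0,0,0],"turn":0},{"linear":[0,0,0],"turn":0},{"linear":[0,0,0],"turn":0},{"linear":[0,0,0],"turn":0}])

```text
t: 25.02
eef_pos: [449.0, -314.2, 97.9]
tcp_rot: [3.142, 0.0, 2.97]
ft_force: [-0.2, 2.3, 6.3]
opening: 0.666
```

```bash
python3 pl.py 449.3,-314.1,97.5,170.2 P:-84,0,135,90 P:-84,-1,135,90  P:-84,-1,89.5,90
```

```text
P:-84,0,135,90 lin [79.0, 483.6, -115.5] turn 1.326 TCP 453.7,175.8,213.0,94.20 j6~17 r487
P:-84,-1,135,90 lin [78.8, 482.6, -115.5] turn 1.326 TCP 453.8,174.9,213.0,94.20 j6~17 r486
P:-84,-1,89.5,90 lin [78.8, 482.6, -70.0] turn 1.326 TCP 453.8,174.9,167.5,94.20 j6~17 r486
```

play_rows(targets=[{"linear":[0,0,-40],"turn":0},{"linear":[0,0,-85],"turn":0},{"linear":[0,15,-115],"turn":0},{"linear":[6,55,-115],"turn":0.1},{"linear":[14,105,-115],"turn":0.25},{"linear":[22,155,-115],"turn":0.4},{"linear":[30,205,-115],"turn":0.55},{"linear":[38,255,-115],"turn":0.7},{"linear":[46,305,-115],"turn":0.85},{"linear":[54,355,-115],"turn":1.0},{"linear":[63,405,-115],"turn":1.15},{"linear":[72,450,-115],"turn":1.27},{"linear":[78.3,475,-115],"turn":1.326},{"linear":[78.3,479.6,-115],"turn":1.326},{"linear":[78.3,479.6,-115],"turn":1.326},{"linear":[78.3,479.6,-85],"turn":1.326},{"linear":[78.3,479.6,-77],"turn":1.326},{"linear":[78.3,479.6,-77],"turn":1.326}])

```text
t: 27.28
eef_pos: [453.9, 171.0, 174.5]
tcp_rot: [-3.14, 0.0, 1.643]
ft_force: [0.0, 0.1, -1.9]
opening: 0.667
```

```bash
python3 look.py 10 scene top
```

```text
(no output)
```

View pics/scene10c.png

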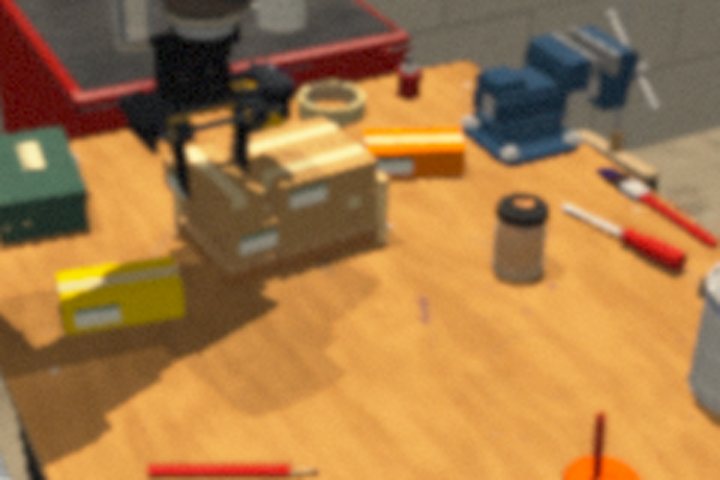

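View pics/top10c.png

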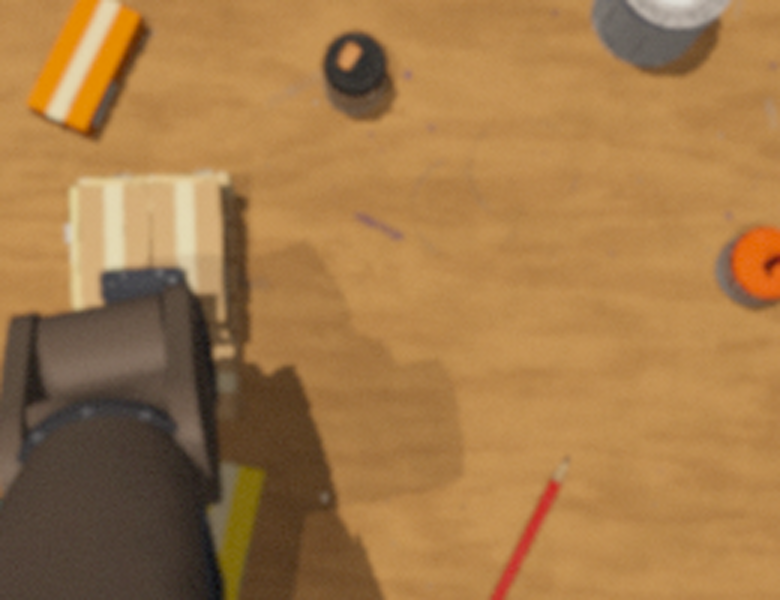

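Carton 3 hangs crosswise over the near end, scene crop (215,175), with a gap to the pair. Next: lower it.

play_rows(targets=[{"linear":[0,0,3],"turn":0},{"linear":[0,0,5.5],"turn":0},{"linear":[0,0,5.5],"turn":0}])

```text
t: 27.75
eef_pos: [453.7, 171.7, 169.1]
tcp_rot: [-3.141, -0.0, 1.644]
ft_force: [0.0, 0.2, -1.2]
opening: 0.666
```

play_rows(targets=[{"linear":[0,0,1.5],"turn":0},{"linear":[0,0,1.5],"turn":0}])

```text
t: 28.0
eef_pos: [453.8, 171.7, 167.9]
tcp_rot: [3.141, -0.0, 1.644]
ft_force: [-0.7, 0.0, 2.8]
opening: 0.661
```

play_rows(targets=[{"linear":[0,0,0.5],"turn":0},{"linear":[0,0,0.5],"turn":0}])

```text
t: 28.25
eef_pos: [453.8, 171.7, 167.8]
tcp_rot: [3.141, -0.0, 1.644]
ft_force: [-1.7, -0.2, 10.9]
opening: 0.665
```

play_rows(hand=70, targets=[{"linear":[0,0,0],"turn":0},{"linear":[0,0,0],"turn":0},{"linear":[0,0,-30],"turn":0},{"linear":[0,0,-60],"turn":0},{"linear":[0,0,-60],"turn":0}])

```text
t: 28.88
eef_pos: [454.3, 171.9, 228.6]
tcp_rot: [3.138, -0.001, 1.644]
ft_force: [0.2, 0.5, 0.4]
opening: 0.737
```

```bash
python3 pl.py 453.8,171.8,227,94.2 P:-84,-92,142,90 P:-84,-92,78,90
```

```text
P:-84,-92,142,90 lin [-88.0, 0.2, 7.0] turn -0.0 TCP 460.5,84.1,220.0,94.20 j6~6 r468
P:-84,-92,78,90 lin [-88.0, 0.2, 71.0] turn -0.0 TCP 460.5,84.1,156.0,94.20 j6~6 r468
```

play_rows(hand=20, targets=[{"linear":[-50,0,0],"turn":0},{"linear":[-88,0,0],"turn":0},{"linear":[-88,0,10],"turn":0},{"linear":[-88,0,50],"turn":0},{"linear":[-88,0,71],"turn":0},{"linear":[-88,0,71],"turn":0}])

```text
t: 29.62
eef_pos: [459.4, 84.5, 154.3]
tcp_rot: [-3.138, -0.0, 1.644]
ft_force: [-0.0, 0.6, 1.0]
opening: 0.22
```

```bash
python3 look.py 11 scene top; python3 - <<'E'
from h import *
p=np.load('pics/top11.npz')['p'];cv2.imwrite('pics/o11.png',ortho('top',p,110,545,182,140,2.14))
E
```

```text
(no output)
```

View pics/scene11c.png

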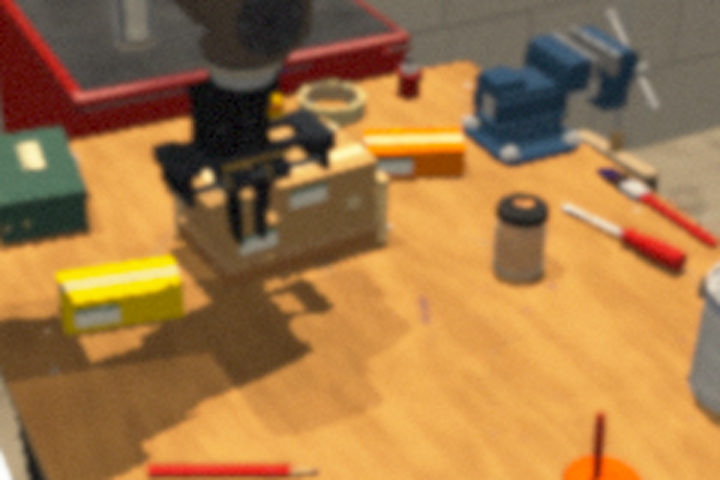

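View pics/o11.png

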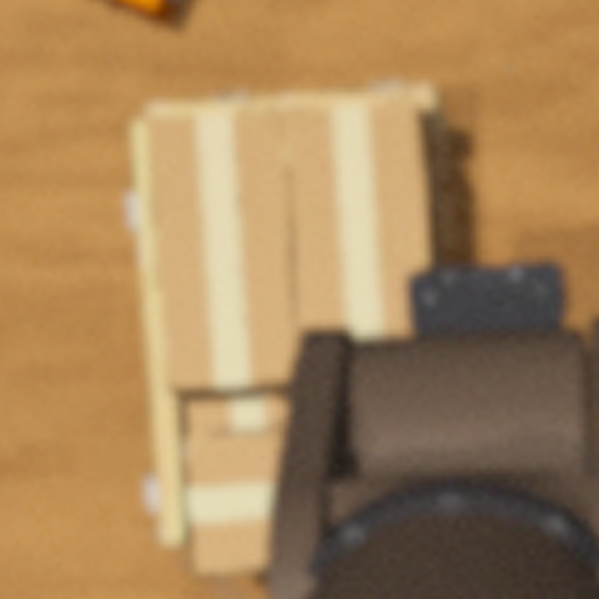

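play_rows(targets=[{"linear":[6,0,0],"turn":0},{"linear":[10,0,0],"turn":0},{"linear":[12,0,0],"turn":0},{"linear":[14,0,0],"turn":0},{"linear":[16,0,0],"turn":0},{"linear":[17,0,0],"turn":0},{"linear":[17,0,0],"turn":0}])

```text
t: 30.6
eef_pos: [458.9, 101.0, 156.1]
tcp_rot: [-3.141, -0.0, 1.644]
ft_force: [-0.1, 0.1, 0.0]
opening: 0.215
```

play_rows(targets=[{"linear":[0.7,0,0],"turn":0},{"linear":[1.4,0,0],"turn":0},{"linear":[1.4,0,0],"turn":0}])

```text
t: 30.98
eef_pos: [458.8, 102.3, 156.1]
tcp_rot: [-3.142, -0.0, 1.644]
ft_force: [0.8, -0.4, -0.6]
opening: 0.212
```

play_rows(targets=[{"linear":[0.5,0,0],"turn":0},{"linear":[0.5,0,0],"turn":0}])

```text
t: 31.22
eef_pos: [458.7, 102.7, 156.1]
tcp_rot: [-3.141, 0.0, 1.644]
ft_force: [0.6, -3.0, 0.4]
opening: 0.209
```

play_rows(targets=[{"linear":[0.6,0,0],"turn":0},{"linear":[0.6,0,0],"turn":0}])

```text
t: 31.48
eef_pos: [458.7, 102.8, 156.1]
tcp_rot: [-3.141, 0.001, 1.644]
ft_force: [0.0, -8.8, 1.4]
opening: 0.208
```

play_rows(targets=[{"linear":[-4,0,0],"turn":0},{"linear":[-14.5,0,0],"turn":0},{"linear":[-14.5,0,-40],"turn":0},{"linear":[-14.5,0,-64],"turn":0}])

```text
t: 31.98
eef_pos: [460.1, 88.4, 221.4]
tcp_rot: [3.141, -0.0, 1.643]
ft_force: [-0.4, 1.0, 0.6]
opening: 0.209
```

```bash
python3 pl.py 0,0,0,94.2 P:-84,-87,142,90; python3 pl.py 460.1,89.1,220,94.2 P:-140,0,142,180 P:-140,0,78,180 
```

```text
P:-84,-87,142,90 lin [55.1, 465.4, -220.0] turn -0.0 TCP 460.1,89.1,220.0,94.20 j6~7 r469
P:-140,0,142,180 lin [87.0, -56.0, -0.0] turn -1.571 TCP 397.9,171.7,220.0,184.20 j6~-71 r433
P:-140,0,78,180 lin [87.0, -56.0, 64.0] turn -1.571 TCP 397.9,171.7,156.0,184.20 j6~-71 r433
```

play_rows(hand=60, targets=[{"linear":[87,-56,0],"turn":-1.571},{"linear":[87,-56,0],"turn":-1.571},{"linear":[87,-56,0],"turn":-1.571},{"linear":[87,-56,0],"turn":-1.571},{"linear":[87,-56,0],"turn":-1.571},{"linear":[87,-56,0],"turn":-1.571},{"linear":[87,-56,0],"turn":-1.571},{"linear":[87,-56,0],"turn":-1.571},{"linear":[87,-56,0],"turn":-1.571},{"linear":[87,-56,0],"turn":-1.571},{"linear":[87,-56,40],"turn":-1.571},{"linear":[87,-56,64],"turn":-1.571},{"linear":[87,-56,64],"turn":-1.571}])

```text
t: 33.6
eef_pos: [397.3, 171.3, 155.1]
tcp_rot: [-3.141, -0.003, -3.07]
ft_force: [0.6, 0.1, -0.5]
opening: 0.634
```

```bash
python3 look.py 12 scene top; python3 - <<'E'
from h import *
p=np.load('pics/top12.npz')['p'];cv2.imwrite('pics/o12.png',ortho('top',p,110,545,182,140,2.14))
E
```

```text
(no output)
```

View pics/scene12c.png

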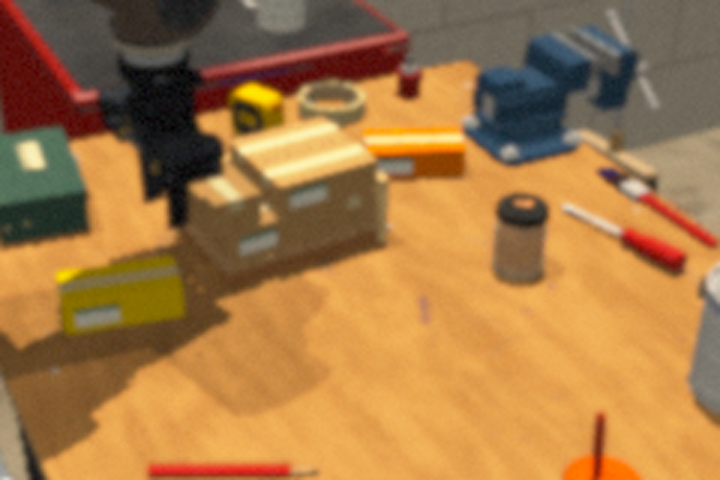

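View pics/o12.png

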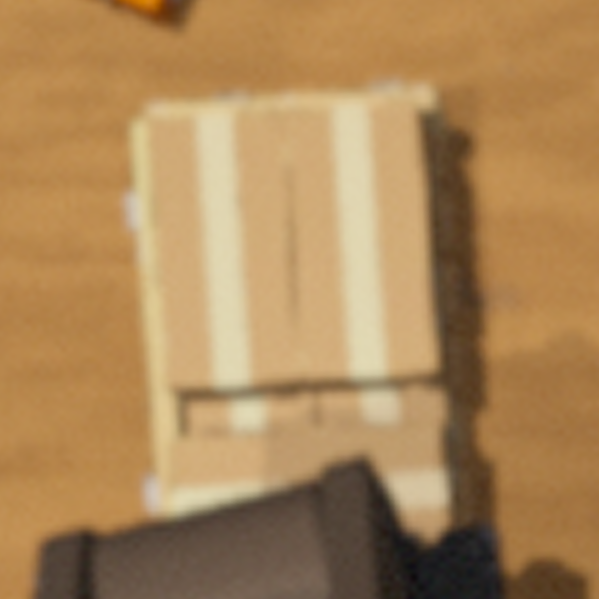

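Carton 3 lies square behind the pair with about a 20 mm gap, ortho rows 388–435, and its sides are flush with the pair. Next: push the whole layer toward +x.

play_rows(targets=[{"linear":[-8,0,0],"turn":0},{"linear":[-12,0,0],"turn":0},{"linear":[-15,0,0],"turn":0},{"linear":[-18,0,0],"turn":0},{"linear":[-21,0,0],"turn":0},{"linear":[-24,0,0],"turn":0},{"linear":[-27,0,0],"turn":0},{"linear":[-30,0,0],"turn":0},{"linear":[-32,0,0],"turn":0},{"linear":[-33,0,0],"turn":0}])

```text
t: 34.95
eef_pos: [430.6, 174.0, 156.1]
tcp_rot: [3.142, 0.0, -3.068]
ft_force: [-2.2, 0.2, 1.7]
opening: 0.635
```

play_rows(targets=[{"linear":[-1,0,0],"turn":0},{"linear":[-2,0,0],"turn":0},{"linear":[-2,0,0],"turn":0}])

```text
t: 35.33
eef_pos: [432.5, 174.1, 156.1]
tcp_rot: [3.142, -0.0, -3.069]
ft_force: [-1.7, 0.0, 0.9]
opening: 0.63
```

play_rows(targets=[{"linear":[-1,0,0],"turn":0},{"linear":[-1,0,0],"turn":0}])

```text
t: 35.58
eef_pos: [433.0, 174.2, 156.1]
tcp_rot: [-3.142, -0.001, -3.069]
ft_force: [-5.3, -0.9, 3.0]
opening: 0.632
```

play_rows(targets=[{"linear":[-1,0,0],"turn":0},{"linear":[-1,0,0],"turn":0}])

```text
t: 35.83
eef_pos: [433.2, 174.2, 156.1]
tcp_rot: [-3.141, -0.003, -3.069]
ft_force: [-9.7, -0.2, 7.0]
opening: 0.632
```

play_rows(targets=[{"linear":[-1,0,0],"turn":0},{"linear":[-1,0,0],"turn":0}])

```text
t: 36.08
eef_pos: [433.3, 174.2, 156.1]
tcp_rot: [-3.141, -0.005, -3.069]
ft_force: [-14.3, 0.2, 10.9]
opening: 0.634
```

play_rows(targets=[{"linear":[-0.5,0,0],"turn":0},{"linear":[-0.5,0,0],"turn":0},{"linear":[-0.5,0,0],"turn":0}])

```text
t: 36.45
eef_pos: [433.4, 174.2, 156.0]
tcp_rot: [-3.141, -0.006, -3.069]
ft_force: [-17.7, -0.2, 13.5]
opening: 0.632
```

play_rows(targets=[{"linear":[2,0,0],"turn":0},{"linear":[8,0,0],"turn":0},{"linear":[16,0,0],"turn":0},{"linear":[16,0,-50],"turn":0},{"linear":[16,0,-100],"turn":0},{"linear":[16,150,-120],"turn":0},{"linear":[16,150,-120],"turn":0},{"linear":[16,150,-120],"turn":0},{"linear":[16,150,-120],"turn":0}])

```text
t: 37.58
eef_pos: [408.6, 324.1, 276.1]
tcp_rot: [3.141, 0.001, -3.066]
ft_force: [-0.4, -0.1, -0.8]
opening: 0.632
```

```bash
python3 look.py 13 scene top; python3 - <<'E'
from h import *
p=np.load('pics/top13.npz')['p'];cv2.imwrite('pics/o13.png',ortho('top',p,110,545,182,140,2.14))
E
```

```text
(no output)
```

View pics/scene13c.png

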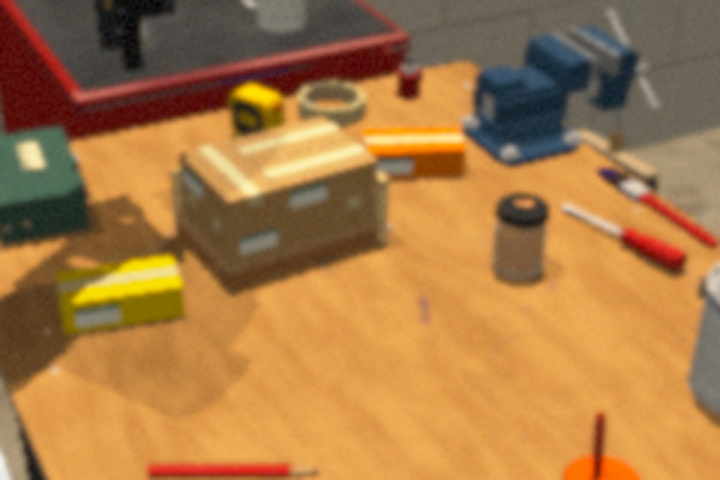

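View pics/o13.png

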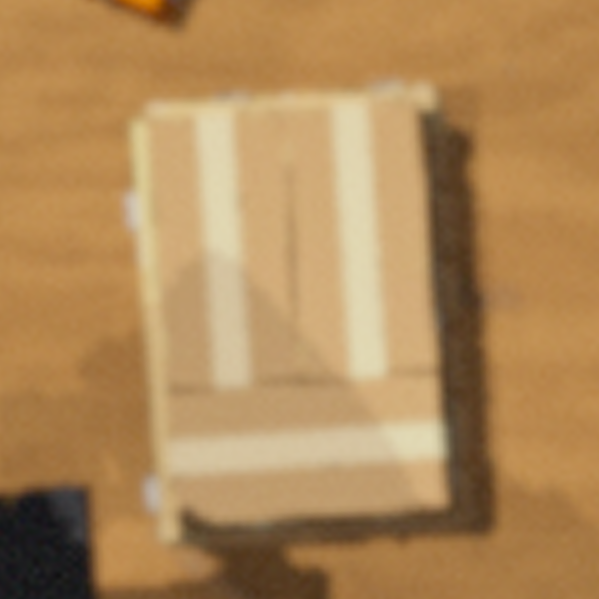

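The layer looks closed. I enlarge it to check the left and right edges between the pair and carton 3.

```bash
python3 - <<'E'
from fit import *
a=np.deg2rad(4.2)
for n in('top','scene'):
    p=np.load(f'pics/{n}13.npz')['p']
    for nm,c,yaw,z in [('L',(32,32),0,110),('R',(32,-32),0,110),('N',(-63,0),90,110)]:
        g=(537.5+c[0]*np.cos(a)-c[1]*np.sin(a),182+c[0]*np.sin(a)+c[1]*np.cos(a))
    # layer 2 outline in pallet frame ortho, enlarged
    N=(600,760);s=3.6
    v,u=np.mgrid[:760,:600];x=105-v/s;y=80-u/s
    P=np.stack([537.5+x*np.cos(a)-y*np.sin(a),182+x*np.sin(a)+y*np.cos(a),np.full(x.shape,110.)],-1)
    q=proj(n,P.reshape(-1,3)).astype(np.float32).reshape(760,600,2)
    im=cv2.remap(p,q[...,0],q[...,1],cv2.INTER_CUBIC)[:,:,::-1].copy();cv2.imwrite(f'pics/p13{n}.png',cv2.resize(im[:760],(474,600)))
E
```

```text
(no output)
```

View pics/p13top.png

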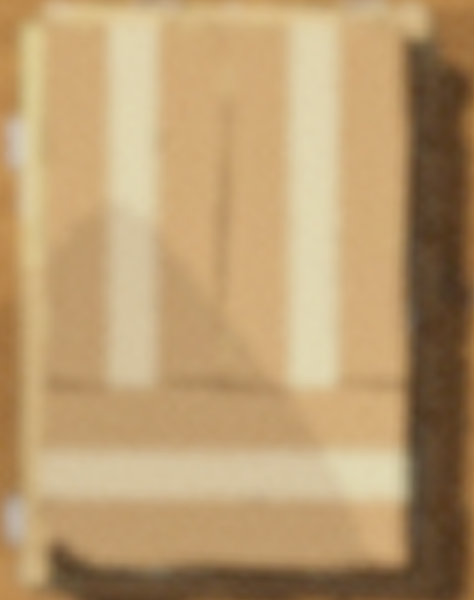

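View pics/p13scene.png

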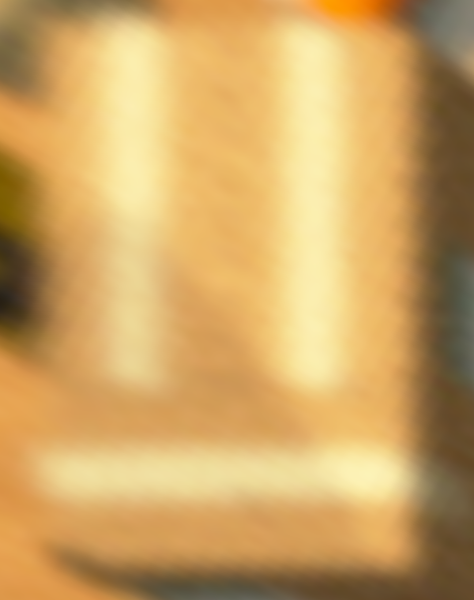

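```bash
python3 -c "
from cell import env
s=env.state();print(s['t'],s['ft_force']);print(env.job_done())"
```

```text
37.675 [-0.41124087 -1.3830695   0.33473432]
the job is handed in; nothing more can be done
None
```

The second layer is on the pallet and the job was handed in at 37.7 s, with the arm clear and touching nothing.

**What I did, in order:**
1. I set two cartons lengthwise at the far end, each pushed up to the end stop with about 10 N sideways.
2. I pushed that pair against the side stop at 17 N.
3. I laid the third carton across the near end about 20 mm short and nudged it to the side stop at about 9 N. I then pressed the whole layer against the end stop at about 18 N.

The highest pushing force I read along the stops was 17.7 N. The tool also read about 13 N vertically during the last press. Forces were read only at the end of each move, so brief peaks in between were not seen.

**Last checks (top picture, in the pallet frame):**
- **Layer outline:** y runs from about -63.7 to +63.8 mm, and the near face is at about x = -94.6 mm, against -94.5 expected.
- **Fit:** all cartons lie flat with the tape up, and only hairline seams show.
- **Surroundings:** the other things on the table look unmoved.

**Disagreements and limits:**
- The two cameras differed by about 2–4 mm on the pallet's position, so I averaged them. The stops were then felt within about 0.3 mm of where that put them.
- An edge fit of the first carton gave a position about 4 mm too far in x, beyond where the end stop would allow. I ignored it, since contact force showed the carton at the stop.
- I did not measure the lower layer again afterwards. It is covered now, and the pictures show no sign that it moved.

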